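# Load tools into a demagnetising tray and hold the wand in its guide

### The arm

A 7-joint arm with a two-finger parallel gripper is mounted at the origin on a cart in front of the work surface, level with it; the furniture and walls round the work are solid. World frame = base frame: x ahead of the robot, y to its left, z up, the work surface at z = 0. Lengths are in mm, angles in rad, forces in N, time in s.
With the tool pointing down it reaches from about 400 to 750 mm from the base axis. Payload 19.5 kg.
Tool frame: the origin (TCP) lies at the very end of the fingers, on their centre line; the grasp point (between the pads) lies 19 mm behind it; x points along the fingers, z is the direction in which the jaws open and shut, and the axes are right-handed (so a half turn about x gives the same grasp; the last joint's range is limited). The gripper opens to 85 mm and grips with 20 to 120 N. Pads are 22 mm wide; open, the fingers measure 114 mm over their backs; the gripper's body (76 mm by 85 mm) begins 54 mm behind the grasp point. The pads swing forward as they close: fully open they stand 13 mm farther back than shut.
Start: joints at [-1.234, 0.707, -0.028, 1.485, 0.022, 0.951, -0.075], TCP at [212.624, 534.215, 231.268] pointing down, gripper open.
Joint ranges: [-2.71, 2.71], [-0.32, 2.16], [-1.57, 1.52], [0, 2.45], [-1.46, 4.6], [0, 2.02], [-2.83, 2.83]. Speed limits (rad/s): [1.89, 1.89, 2.57, 2.57, 3.01, 3.01, 3.01].

### API

Orientations are given as a 3x3 rotation matrix whose columns are the frame's x, y, z axes.
In Python, from workcell import monitor, cams, manip, models gives the robot as it stands.
- The arm moves only by the tool jog_arm, never from a script. Its argument "moves" is a list of rows, each a list of 5 numbers: the opening, from 0 (shut) to 1 (fully open), then the shift along the tool's x, y, z in units of 1000 mm (1.0 is 1000 mm), then the turn about the tool's x in units of 180 degrees (1.0 is 180 degrees). In form: [[grip, x, y, z, roll], ...]. A call has 1 to 8 rows; each row is the pose to reach, as a shift and turn from the pose commanded when the call began, along the tool's axes at that moment, turning the shorter way round; what a row does not reach only later rows make up. A row lasts 1/10 s, in which the tool goes at most 50 mm and 8.59 degrees, less where a joint would pass 70% of its speed; a pose out of reach is approached as far as the arm can. A call with a number of a shift or a turn outside -1 to 1 is refused whole. A call with a gripper value outside its range is refused whole. The fingers move at their own pace and stop on an object; "grip_force" is the grip in N (left out, the last holds). Time passes only in rows, so rows that repeat a pose let the fingers close. It gives the time, the measured TCP pose, the force and the opening at its end, in the units of the state.
- monitor.sense(): the state, without advancing time (a new reading comes with each control period).
- cams.camera(name): name is "scene" or "top" or "wrist"; returns a dict with "pixels" (420x560x3 uint8, red, green, blue), "range_z" (420x560 float32, mm along the optical axis (not along the pixel's ray), 0 where there is no reading), "intrinsics" (3x3 intrinsics, pixels), "eye" and "orientation" of the camera in the world. Camera axes: x right, y down, z forward; pixel columns grow to the right and rows downward; lengths in mm; the calibration is good to about 2 mm. A picture is of the moment at which its call begins.
- manip.close_job(): hands the job in, once; it reports no verdict.
Trained networks look in a picture, given as the dict that the camera call returned (one of the last four; its "shot" number tells which), for a name from the list of things; names that differ only in an ending like _2 or _b are one class to them, and where a whole thing is asked for, a point or a joint stands for the part that bears it (a point fixed in the world has none). Each returns a list of dicts, best first, with "confidence" (0 to 1); they miss things now and then, are a little off and sometimes report something else, mostly with a low value. They report only what shows in the picture. A call takes as long as a camera call.
- models.masks_of(picture, name): "region" (420x560 bool, what is visible of it) and "bbox" ([left, top, right, bottom] in pixels, round what is visible of it).
The state is a dict: "time_s": time; "joint_positions": joint angles; "joint_vel": joint speeds; "joint_torque": joint torques, N m; "tcp_pos": TCP position; "tcp_rot": TCP orientation; "wrist_force": force on the tool from outside, world axes, zero at the start; "ft_torque": the same for the moment, N m; "width": finger opening in mm.
Only numpy, scipy, OpenCV 4.12 (cv2) and the standard library are available. Lean on these libraries where they do the work, as an engineer would, in place of code of your own. Each camera call takes 0.05 s, during which the arm holds its last target. There are 200 camera calls.

### The job

Lay the yellow-handled screwdriver and the red-handled pliers flat on the floor of the grey demagnetising tray and let go of them. Then take the blue-handled demagnetising wand out of its stand, lower it through the brass guide collar at the end of the tray without ever letting it touch the collar or the tray, and finish while still holding it there: upright, still, centred in the collar, its tip about 15 mm above the tray floor and touching nothing. Do not disturb the mug, the small paint tin or the black roll of tape.

Things in the scene. Friction and masses are not known exactly. Their poses are not given: they have to be found in the camera images.
- tray: Grey open tray fixed to the bench, 200 mm (its x) by 300 mm (its y), walls 5 mm thick, 39 mm high. Origin: centre of its underside, on the bench, z up. Outside its -y wall a post 99 mm high carries the guide collar on a short arm. Tools laid along its y, 48 mm either side of its middle line (x = -48, +48 mm), centres near y = +40 mm, clear the collar and each other and leave the fingers room.
- tray_floor (a point): Centre of the tray's inner floor, on the surface (5.6 mm above the bench).
- collar (a point): Centre of the mouth of the brass guide collar, on its top face 96 mm above the bench, over the point x = 0, y = -103 mm of the tray. The collar is a vertical tube 14 mm long, 44 mm outside and 28 mm bore; below it is free space down to the tray floor, 76 mm under the collar.
- stand: Small fixed stand for the wand, base 80 x 80 mm, with a level aluminium plate (50 mm wide, 70 mm deep) whose top is 125 mm above the bench, and a column at its +x side. Origin under the hole, on the bench.
- stand_hole (a point): Centre of the 16 mm hole in the stand's plate, on its top face. The wand hangs in it by its flange and is lifted straight up (by more than 110 mm) to come free.
- wand_handle (a point): Centre of the wand's handle: a blue vertical round handle 22 mm in diameter and 60 mm long. The wand's own z points up along its axis. Under the handle are a black flange, 30 mm across and 4 mm thick (its underside 34 mm below this point), and a straight steel rod 8 mm in diameter and 110 mm long.
- wand_tip (a point): Lower end of the wand's rod, on its axis, 144 mm below the centre of the handle.
- wand: The demagnetising wand, about 0.12 kg, 174 mm long; origin at its tip, z up along its axis.
- driver_handle (a point): Place to grip the yellow-handled screwdriver: in the handle, 50 mm towards its +y from its centre; the handle is 26 mm wide and about 31 mm high. Its y axis points from the blade to the handle; the point is about 14 mm above what it lies on, and the blade end lies up to 5 degrees higher.
- driver_centre (a point): Middle of the screwdriver's 190 mm length; its y axis points from the blade to the handle's end.
- driver: The screwdriver, 190 x 26 x 33 mm, about 0.09 kg, lying on the bench; origin under its middle, y axis from the blade to the handle.
- pliers_grip (a point): Place to grip the red-handled pliers, across both handles just behind the joint, 15 mm towards its +y from its centre, about 44 mm wide and 15 mm high; y axis from the jaws to the handles; the point is 7.5 mm above what it lies on.
- pliers_centre (a point): Middle of the pliers' 181 mm length; y axis from the jaws to the handles.
- pliers: The pliers, 181 x 48 x 15 mm, about 0.24 kg, lying on the bench; origin under the middle, y axis from the jaws to the handles.
- mug_1: Bystander: white spotted mug, 93 mm high, 92 x 127 mm with its handle; origin under the middle of that outline, on the bench.
- tin: Bystander: small paint tin with a red label, 78 mm in diameter, 77 mm high; origin at the centre of its underside.
- black_roll: Bystander: roll of black tape, 62 mm in diameter, 19 mm high; origin at the centre of its underside.

How it is judged (in metres and radians):
On the way, in this order (a step that is already met when the one before it is completed fails the run):
1. the screwdriver and the pliers lie flat in the tray, let go (x of driver_centre in the frame of tray between -0.09 and 0.09 m and y of driver_centre in the frame of tray between -0.09 and 0.09 m and z of driver_centre in the frame of tray between 0 and 0.035 m and angle between driver's own y axis and vertical between 1.43 and 1.71 rad and contact force between each of driver, pliers and the fingers below 0.05 N and linear speed of each of driver, pliers below 0.03 m/s and x of pliers_centre in the frame of tray between -0.09 and 0.09 m and y of pliers_centre in the frame of tray between -0.09 and 0.09 m and z of pliers_centre in the frame of tray between 0 and 0.035 m and angle between pliers's own y axis and vertical between 1.43 and 1.71 rad), for 0.2 s.
2. the wand is held out of its stand, its tip above the guide collar and over the bore (z of wand_tip in the frame of collar above 0.001 m and horizontal distance between wand_tip and collar below 0.01 m and contact force between wand and the fingers above 0.5 N).
At the end, for the whole second after the job is handed in: Both tools are let go, at rest and flat in the tray (within 8 degrees of level). Only the fingers hold the wand, still, in the collar: tip 5 to 28 mm above the tray floor, within 6 mm of the collar's axis, within 5 degrees of upright, touching neither collar, tray nor tools (all of step 1 and z of wand_tip in the frame of tray_floor between 0.005 and 0.028 m and horizontal distance between wand_tip and collar below 0.006 m and angle between wand's own z axis and vertical below 0.09 rad and contact force between wand and the fingers above 1 N and contact force between wand and tray below 0.2 N and contact force between wand and driver below 0.2 N and contact force between wand and pliers below 0.2 N and linear speed of wand below 0.02 m/s); the arm keeps its last pose, push and grip.
It fails at once if the wand touches the collar or the tray (contact force between wand and tray above 0.3 N).
It fails at once if the mug is disturbed (distance of mug_1 from where it was at the start of the episode above 0.025 m or angle between mug_1's own z axis and vertical above 0.3 rad).
It fails at once if the paint tin is disturbed (distance of tin from where it was at the start of the episode above 0.025 m or angle between tin's own z axis and vertical above 0.3 rad).
It fails at once if the roll of tape is disturbed (distance of black_roll from where it was at the start of the episode above 0.025 m or angle between black_roll's own z axis and vertical above 0.3 rad).
It also fails if it takes over 67 s, if anything falls off the work surface, if the arm or the gripper's body presses on something with over 40 N, if the wrist force passes 120 N, or if a joint passes its speed limit or range.

## Working session

There is one attempt and no reset: what is moved stays moved. The work goes in short steps, Python scripts to look and compute and a tool call to move; the robot and the scene stay as the last step left them, time stands still between calls to the robot, and variables do not carry over. Pictures are saved under pics/ and viewed, about 8 in all and at most 12, crops included, and the job is handed in when it is done.

Besides the shell and the picture viewer there is one more tool, called after "Request:" by a JSON object that holds its "name" and its "arguments". jog_arm: Moves the arm, as the interface text tells. Its arguments: {"type":"object","properties":{"moves":{"type":"array","items":{"type":"array","items":{"type":"number"}}},"grip_force":{"type":"number"}},"required":["moves"]}

```bash
mkdir -p pics; cat > h.py <<'E'
import numpy as np, cv2
from workcell import monitor, cams, manip, models
def pts(p, m=None):
    K=np.array(p["intrinsics"]);Z=p["range_z"];v,u=np.nonzero((Z>0) if m is None else (m&(Z>0)))
    z=Z[v,u];c=np.stack([(u-K[0,2])/K[0,0]*z,(v-K[1,2])/K[1,1]*z,z],1)
    return c@np.array(p["orientation"]).T+np.array(p["eye"])
def save(p,n): cv2.imwrite("pics/"+n,p["pixels"][...,::-1])
def st():
    s=monitor.sense(); print({k:np.round(s[k],3).tolist() for k in("time_s","tcp_pos","tcp_rot","wrist_force","width","joint_positions")})
    return s
E
python3 - <<'E'
from h import *
st()
a=cams.camera("scene");b=cams.camera("top")
save(a,"s1.png");save(b,"t1.png")
for nm,p in(("scene",a),("top",b)):
  print(nm,np.round(p["eye"]),np.round(p["orientation"],2).tolist())
  for n in("tray","stand","wand","driver","pliers","mug_1","tin","black_roll","collar","wand_handle","driver_handle"):
    try: r=models.masks_of(p,n)
    except Exception as e: print(n,e);continue
    for d in r[:2]:
      if d["confidence"]<.3: continue
      P=pts(p,d["region"]); P=P[P[:,2]>-20]
      if len(P)<5: continue
      rect=cv2.minAreaRect(P[:,:2].astype(np.float32))
      print(n,round(d["confidence"],2),np.round(d["bbox"]).tolist(),len(P),"med",np.round(np.median(P,0)),"z95",np.round(np.percentile(P[:,2],[5,98])),"rect",np.round(rect[0],1),np.round(rect[1]),round(rect[2],1))
E
```

```text
{'time_s': 0.0, 'tcp_pos': [212.537, 534.007, 230.843], 'tcp_rot': [[-0.0, -0.929, 0.37], [-0.001, 0.37, 0.929], [-1.0, -0.0, -0.001]], 'wrist_force': [0.018, 0.679, 0.75], 'width': 85.168, 'joint_positions': [-1.234, 0.707, -0.028, 1.485, 0.022, 0.951, -0.075]}
scene [-439. -531. 1085.] [[0.45, -0.58, 0.68], [-0.9, -0.29, 0.34], [0.0, -0.76, -0.65]]
tray 0.61 [215.0, 192.0, 329.0, 268.0] 5503 med [573. -24.   8.] z95 [ 2. 94.] rect [580.1 -28.5] [257. 340.] 12.6
stand 0.96 [347.0, 224.0, 381.0, 271.0] 874 med [ 576. -318.   27.] z95 [  5. 129.] rect [ 583.1 -315.1] [287.  86.] 8.2
wand 0.72 [364.0, 214.0, 378.0, 236.0] 205 med [ 561. -318.  158.] z95 [126. 192.] rect [ 623.2 -300.2] [145.  28.] 16.7
driver 0.67 [159.0, 187.0, 204.0, 217.0] 283 med [515. 303.  17.] z95 [-2. 28.] rect [552.3 310.8] [ 52. 182.] 80.5
pliers 0.56 [126.0, 181.0, 173.0, 208.0] 344 med [530. 423.  11.] z95 [ 3. 17.] rect [548. 433.] [181.  51.] 0.6
pliers 0.33 [393.0, 261.0, 443.0, 306.0] 1403 med [ 503. -488.   62.] z95 [16. 95.] rect [ 535.7 -483.9] [109. 153.] 85.2
mug_1 0.67 [395.0, 260.0, 444.0, 306.0]
[... 1846 characters left out ...]
63.0, 342.0, 177.0] 285 med [ 703. -258.   69.] z95 [ 6. 81.] rect [ 502.3 -114.5] [ 78. 597.] 55.5
black_roll 0.68 [352.0, 183.0, 363.0, 196.0] 69 med [ 564. -314.  166.] z95 [127. 194.] rect [ 572.4 -315.7] [35. 22.] 10.3
black_roll 0.66 [275.0, 251.0, 288.0, 274.0] 173 med [392.  14.  15.] z95 [-3. 22.] rect [393.   14.7] [57. 59.] 30.4
collar 0.86 [241.0, 183.0, 322.0, 252.0] 3830 med [574. -27.   6.] z95 [-1. 93.] rect [577.6 -38.4] [217. 335.] 6.9
collar 0.72 [385.0, 184.0, 416.0, 215.0] 506 med [ 519. -508.   54.] z95 [ 4. 95.] rect [ 513.1 -482.4] [ 87. 115.] 2.1
driver_handle 0.45 [202.0, 218.0, 210.0, 259.0] 117 med [503. 306.  22.] z95 [14. 29.] rect [547.5 300.3] [ 22. 170.] 79.3
```

```bash
python3 - <<'E'
import cv2,numpy as np
a=cv2.imread("pics/s1.png")[165:325,110:460];b=cv2.imread("pics/t1.png")[150:290,150:430]
a=cv2.resize(a,None,fx=2.1,fy=2.1,interpolation=cv2.INTER_CUBIC);b=cv2.resize(b,(a.shape[1]*3//4,260),interpolation=cv2.INTER_CUBIC)
b=cv2.copyMakeBorder(b,0,0,0,a.shape[1]-b.shape[1],0)
cv2.imwrite("pics/v1.png",np.vstack([a,b])[:600])
E
```

```text
(no output)
```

View pics/v1.png

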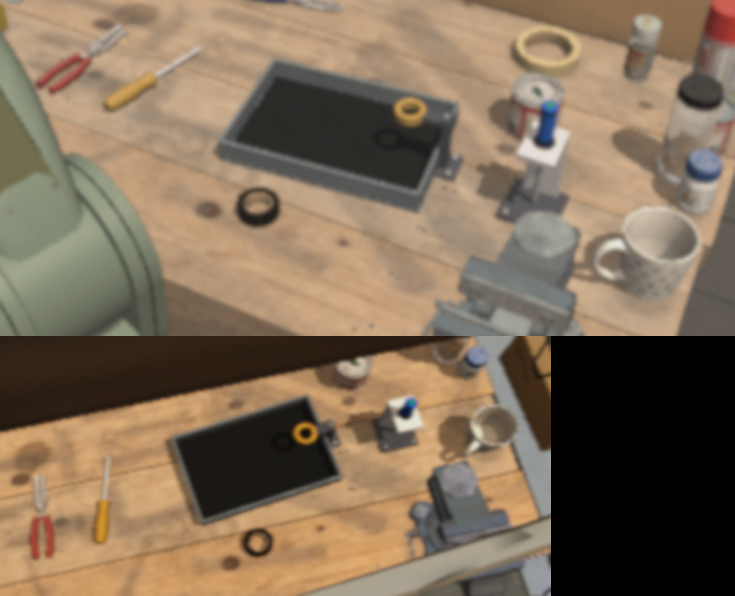

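Pliers and driver lie at the left with handles toward the robot. The collar is at the tray's -y end, the wand is upright in its stand, and there is a vise in front of the stand. Next I measure these precisely.

```bash
python3 - <<'E'
from h import *
a=cams.camera("scene");b=cams.camera("top")
for nm,p in(("scene",a),("top",b)):
  print(nm)
  P=np.full((420,560,3),np.nan);m=p["range_z"]>0;P[m]=pts(p)
  hsv=cv2.cvtColor(p["pixels"],cv2.COLOR_RGB2HSV);H,S,V=[hsv[...,i].astype(int) for i in range(3)]
  X,Y,Z=P[...,0],P[...,1],P[...,2]
  # tray rim
  r=(Z>32)&(Z<44)&(X>440)&(X<720)&(Y>-165)&(Y<150); q=P[r][:,:2].astype(np.float32)
  print("rim",len(q),[np.round(t,2) for t in cv2.minAreaRect(q)])
  rp=(Z>80)&(Z<105)&(X>440)&(X<720)&(Y>-215)&(Y<150)&(H>12)&(H<35)&(S>120)
  q=P[rp]; print("collar",len(q),q.mean(0).round(1),[np.round(t,1) for t in cv2.minAreaRect(q[:,:2].astype(np.float32))],"z98",np.percentile(q[:,2],98).round(1))
  w=(H>100)&(H<130)&(S>110)&(X>500)&(X<620)&(Y>-380)&(Y<-270)&(Z>115)
  q=P[w];print("wand",len(q),np.median(q,0).round(1),"top",q[q[:,2]>187].mean(0).round(1),len(q[q[:,2]>187]),np.percentile(q[:,2],99).round(1))
  pl=(Z>119)&(Z<130)&(X>500)&(X<640)&(Y>-380)&(Y<-260)&(S<60); q=P[pl];print("plate",len(q),[np.round(t,1) for t in cv2.minAreaRect(q[:,:2].astype(np.float32))])
  for n,y0,y1 in(("driver",260,350),("pliers",370,480)):
    o=(Z>7)&(Z<40)&(X>430)&(X<680)&(Y>y0)&(Y<y1); q=P[o]
    c=q[:,:2].mean(0);u,s,vt=np.linalg.svd(q[:,:2]-c,full_matrices=False);d=vt[0]*np.sign(vt[0,0]);t=(q[:,:2]-c)@d;n_=(q[:,:2]-c)@[-d[1],d[0]]
    print(n,len(q),"c",c.round(1),"ang",np.degrees(np.arctan2(d[1],d[0])).round(1),"ends",(c+t.min()*d).round(1),(c+t.max()*d).round(1),"w",n_.min().round(1),n_.max().round(1))
    for lo in range(int(t.min()),int(t.max()),20):
      k=(t>=lo)&(t<lo+20)
      if k.sum()>2: print("   ",(q[k].mean(0)).round(1),"w",n_[k].min().round(),n_[k].max().round(),"z",q[k][:,2].max().round())
  v=(X>300)&(X<520)&(Y>-420)&(Y<-150)&(Z>20);q=P[v];print("vise",q.min(0).round(),q.max(0).round())
E
```

```text
scene
rim 605 [array([568.36, -19.32]), array([209.44, 301.78]), np.float64(5.75)]
collar 132 [ 578.2 -121.9   92.9] [array([ 581.9, -121.8]), array([45.4, 40. ]), np.float64(0.9)] z98 99.7
wand 101 [ 559.7 -318.2  168.4] top [ 563.6 -317.8  189.6] 17 192.9
plate 272 [array([ 568. , -316.8]), array([77.7, 51.3]), np.float64(1.3)]
driver 253 c [522.3 301.3] ang -12.8 ends [459.6 315.5] [645.2 273.3] w -34.1 20.0
    [470.8 314.7  18.7] w -24.0 12.0 z 30.0
    [489.2 308.2  21.1] w -12.0 16.0 z 32.0
    [507.7 303.6  20.7] w -12.0 17.0 z 28.0
    [527.8 298.9  18.6] w -28.0 9.0 z 25.0
    [544.6 294.8  17.9] w -34.0 13.0 z 29.0
    [565.8 293.9  14. ] w -1.0 7.0 z 19.0
    [588.3 289.3  13.1] w -2.0 7.0 z 20.0
    [607.1 283.9  13.5] w -6.0 20.0 z 21.0
    [626.  278.4  13.3] w -4.0 7.0 z 17.0
    [640.1 272.2  15.8] w -10.0 3.0 z 22.0
pliers 273 c [530.8 428.1] ang -3.4 ends [434.7 433.7] [642.7 421.5] w -60.2 45.4
    [466.2 432.5  12.8] w -19.0 45.0 z 19.0
    [484.7 429.4  12.5] w -21.0 26.0 z 21.0
    [505.7 433.2  11.7] w -21.0 27.0 z 24.0
    [524.9 430.5  12. ] w -19.0 23.0 z 2
[... 1017 characters left out ...]
.0 z 19.0
    [591.5 286.   14.2] w -3.0 2.0 z 18.0
    [616.6 285.9  13.3] w -5.0 52.0 z 19.0
    [631.4 275.7  12.9] w -4.0 0.0 z 20.0
    [647.6 275.8  12.3] w -4.0 14.0 z 16.0
pliers 231 c [536.4 427. ] ang -4.6 ends [461.9 433. ] [639.4 418.6] w -46.1 38.6
    [472.7 431.5  12.6] w -46.0 20.0 z 20.0
    [492.3 430.6  12.1] w -23.0 23.0 z 18.0
    [513.1 428.9  12.7] w -23.0 33.0 z 20.0
    [533.1 427.9  11.3] w -19.0 20.0 z 20.0
    [549.8 425.3  11.4] w -36.0 39.0 z 19.0
    [572.8 422.7  11.4] w -15.0 9.0 z 16.0
    [591.4 422.5  11.6] w -12.0 12.0 z 17.0
    [612.3 420.2  10.8] w -13.0 6.0 z 15.0
    [630.6 421.9  10.9] w -10.0 30.0 z 15.0
vise [ 300. -420.   20.] [ 518. -152.  162.]
```

```bash
cat >> h.py <<'E'
T=np.array([570,-20.5]);YAW=np.radians(5.9)
def tray(x,y): return T+np.array([x*np.cos(YAW)-y*np.sin(YAW),x*np.sin(YAW)+y*np.cos(YAW)])
def go(x,y,z,jaw=None):
    s=monitor.sense();R=np.array(s["tcp_rot"]);d=R.T@(np.array([x,y,z])-s["tcp_pos"])/1000
    a=np.degrees(np.arctan2(R[1,2],R[0,2])); da=0 if jaw is None else (jaw-a+180)%360-180
    print("t",round(s["time_s"],2),"tcp",np.round(s["tcp_pos"],1),"jaw",a.round(2),"down",R[:,0].round(4),"w",round(s["width"],1),"F",np.round(s["wrist_force"],1),"j7",round(s["joint_positions"][6],2),"-> shift",d.round(4),"roll",round(-da/180,4))
E
python3 -c "
from h import *
go(503,305,180,77.4)"
```

```text
t 1.3 tcp [212.6 534.2 231.3] jaw 68.3 down [-0.e+00 -1.e-04 -1.e+00] w 85.2 F [ 0.4  0.3 -0.5] j7 -0.08 -> shift [ 0.0513 -0.3545 -0.1056] roll -0.0506
```

Request:
{"name": "jog_arm", "arguments": {"moves": [[1,0.0513,-0.3545,-0.1056,-0.0506],[1,0.0513,-0.3545,-0.1056,-0.0506],[1,0.0513,-0.3545,-0.1056,-0.0506],[1,0.0513,-0.3545,-0.1056,-0.0506],[1,0.0513,-0.3545,-0.1056,-0.0506],[1,0.0513,-0.3545,-0.1056,-0.0506],[1,0.0513,-0.3545,-0.1056,-0.0506],[1,0.0513,-0.3545,-0.1056,-0.0506]], "grip_force": 40}}

```text
time_s: 2.1
tcp_pos: [506.0, 301.0, 179.3]
tcp_rot: [[0.001, -0.975, 0.222], [-0.002, 0.222, 0.975], [-1.0, -0.001, -0.002]]
wrist_force: [0.3, 0.9, -0.1]
width: 85.3
```

Request:
{"name": "jog_arm", "arguments": {"moves": [[1,0,0,0,0],[1,0,0,0,0],[1,0,0,0,0]]}}

```text
time_s: 2.4
tcp_pos: [502.1, 306.1, 180.2]
tcp_rot: [[-0.0, -0.976, 0.217], [0.0, 0.217, 0.976], [-1.0, 0.0, 0.0]]
wrist_force: [-0.7, -0.1, -0.4]
width: 85.8
```

```bash
python3 - <<'E'
from h import *
p=cams.camera("wrist");save(p,"w1.png")
go(503,305,5,77.4)
P=np.full((420,560,3),np.nan);m=p["range_z"]>0;P[m]=pts(p);X,Y,Z=P[...,0],P[...,1],P[...,2]
hsv=cv2.cvtColor(p["pixels"],cv2.COLOR_RGB2HSV);H,S=hsv[...,0].astype(int),hsv[...,1]
o=(Z>8)&(Z<40)&(H>15)&(H<35)&(S>150)&(X>430)&(X<600)&(Y>260)&(Y<350)
q=P[o].astype(np.float32);print(len(q),q[:,:2].mean(0),[np.round(t,1) for t in cv2.minAreaRect(q[:,:2])],q[:,2].max())
for x in range(440,600,15):
  k=q[(q[:,0]>=x)&(q[:,0]<x+15)]
  if len(k)>5: print(x+7,np.percentile(k[:,1],[1,50,99]).round(1),k[:,2].max().round(1))
E
```

```text
t 2.45 tcp [502.1 306.1 180.2] jaw 77.5 down [-1.e-04  4.e-04 -1.e+00] w 85.2 F [-0.7 -0.1  0.1] j7 0.64 -> shift [ 0.1752 -0.0011 -0.001 ] roll 0.0006Traceback (most recent call last):
  File "<stdin>", line 7, in <module>
cv2.error: OpenCV(4.12.0) /io/opencv/modules/imgproc/src/convhull.cpp:143: error: (-215:Assertion failed) total >= 0 && (depth == CV_32F || depth == CV_32S) in function 'convexHull'
```

View pics/w1.png

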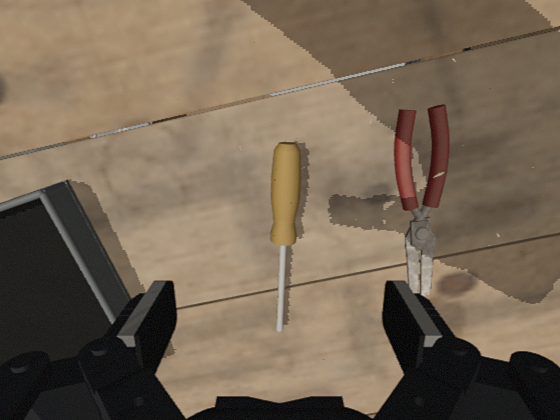

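The wrist view shows the driver vertical at columns 270–300 (tip at 280,330), centred between the fingers. The pliers are at column ~425, rows 105–290.

```bash
python3 - <<'E'
from h import *
p=cams.camera("wrist")
P=np.full((420,560,3),np.nan);m=p["range_z"]>0;P[m]=pts(p);X,Y,Z=P[...,0],P[...,1],P[...,2]
print(np.round(p["eye"],1), P[195,285],P[330,280],P[40,150])
for n,sl,nm in(("driver",(slice(135,335),slice(255,315)),0),("pliers",(slice(95,300),slice(380,460)),0)):
  M=np.zeros(Z.shape,bool);M[sl]=True
  M&=Z>np.nanmedian(Z[40:120,250:350])+6
  q=P[M][:,:2].astype(np.float32);print(n,len(q),[np.round(t,1) for t in cv2.minAreaRect(q)])
  c=q.mean(0);vt=np.linalg.svd(q-c,full_matrices=False)[2];d=vt[0]*np.sign(vt[0,0]);t=(q-c)@d;w=(q-c)@[-d[1],d[0]]
  print(c.round(1),np.degrees(np.arctan2(d[1],d[0])).round(1),(c+t.min()*d).round(1),(c+t.max()*d).round(1),w.min().round(1),w.max().round(1))
  for x in range(440,660,20):
    k=P[M];k=k[(k[:,0]>=x)&(k[:,0]<x+20)]
    if len(k)>5: print("  ",x+10,np.percentile(k[:,1],[1,99]).round(1),np.percentile(k[:,1],[1,99]).mean().round(1),k[:,2].max().round(1))
E
```

```text
[422.  323.7 322.7] [505.12449717 310.28816981  25.1819291 ] [645.48162826 274.83765483  14.58938892] [3.60208643e+02 2.29598284e+02 1.19204078e-01]
driver 3296 [array([555.8, 297.6]), array([ 26.3, 190.9]), np.float64(75.4)]
[520.8 306.6] -14.5 [463.4 321.4] [648.2 273.6] -12.9 13.3
   470 [306.3 330. ] 318.1 27.3
   490 [300.  327.9] 314.0 27.6
   510 [296.8 323.7] 310.3 27.4
   530 [291.3 317.4] 304.4 25.2
   550 [288.7 312.3] 300.5 25.9
   570 [288.7 299. ] 293.9 17.1
   590 [284.  293.6] 288.8 16.6
   610 [279.  288.6] 283.8 15.9
   630 [273.6 283.1] 278.3 15.4
   650 [270.8 278.8] 274.8 16.5
pliers 5942 [array([540.4, 394.8]), array([105.2, 180.5]), np.float64(77.6)]
[530.2 421.4] 0.3 [457.5 421. ] [639.1 421.9] -73.4 36.4
   450 [418.7 426.4] 422.6 14.5
   470 [414.  456.5] 435.3 16.3
   490 [350.1 456.7] 403.4 212.1
   510 [348.5 454.5] 401.5 211.3
   530 [410.7 450.7] 430.7 16.3
   550 [412.5 444.3] 428.4 15.5
   570 [413.  436.4] 424.7 16.0
   590 [411.8 436.3] 424.0 13.8
   610 [410.8 432.2] 421.5 13.8
   630 [410.2 429. ] 419.6 13.4
```

```bash
python3 -c "
from h import *
go(507,309,5,75.5)"
```

```text
t 2.5 tcp [502.2 306.  180.2] jaw 77.5 down [-0.e+00  3.e-04 -1.e+00] w 85.4 F [ 0.3 -0.7 -0.1] j7 0.64 -> shift [ 0.1752 -0.004   0.0039] roll 0.0111
```

Request:
{"name": "jog_arm", "arguments": {"moves": [[1,0.05,-0.004,0.004,0.011],[1,0.1,-0.004,0.004,0.011],[1,0.135,-0.004,0.004,0.011],[1,0.155,-0.004,0.004,0.011],[1,0.17,-0.004,0.004,0.011],[1,0.175,-0.004,0.004,0.011],[1,0.175,-0.004,0.004,0.011],[1,0.175,-0.004,0.004,0.011]]}}

```text
time_s: 3.3
tcp_pos: [508.1, 308.4, 6.0]
tcp_rot: [[0.001, -0.968, 0.252], [0.001, 0.252, 0.968], [-1.0, -0.001, 0.001]]
wrist_force: [0.9, 0.2, 0.1]
width: 85.8
```

Request:
{"name": "jog_arm", "arguments": {"moves": [[0,0,0,0,0],[0,0,0,0,0],[0,0,0,0,0],[0,0,0,0,0],[0,0,0,0,0],[0,0,0,0,0],[0,0,0,0,0],[0,0,0,0,0]]}}

```text
time_s: 4.1
tcp_pos: [507.8, 308.1, 5.3]
tcp_rot: [[0.0, -0.968, 0.252], [0.0, 0.252, 0.968], [-1.0, -0.0, 0.0]]
wrist_force: [-0.9, 0.0, 5.8]
width: 24.5
```

Request:
{"name": "jog_arm", "arguments": {"moves": [[0,-0.02,0,0,0],[0,-0.05,0,0,0],[0,-0.09,0,0,0],[0,-0.12,0,0,0],[0,-0.12,0,0,0]]}}

```text
time_s: 4.6
tcp_pos: [509.0, 308.8, 128.7]
tcp_rot: [[0.005, -0.968, 0.252], [0.003, 0.252, 0.968], [-1.0, -0.004, 0.004]]
wrist_force: [-0.2, 0.5, -0.9]
width: 24.7
```

```bash
python3 -c "
from h import *
print(tray(-48,90))
x,y=tray(-48,90)
go(x,y,125,5.9+1)"
```

```text
[513.00293647  64.08921177]
t 4.6 tcp [509.  308.8 128.7] jaw 75.41 down [ 0.0045  0.0029 -1.    ] w 24.7 F [-0.2  0.5 -0.9] j7 0.6 -> shift [ 0.003  -0.0655 -0.2358] roll 0.3806
```

Request:
{"name": "jog_arm", "arguments": {"moves": [[0,0.003,-0.008,-0.029,0.045],[0,0.003,-0.016,-0.058,0.09],[0,0.003,-0.025,-0.088,0.135],[0,0.003,-0.033,-0.118,0.18],[0,0.003,-0.041,-0.148,0.225],[0,0.003,-0.05,-0.178,0.27],[0,0.003,-0.058,-0.208,0.315],[0,0.003,-0.065,-0.236,0.36]]}}

```text
time_s: 5.4
tcp_pos: [510.9, 61.7, 121.5]
tcp_rot: [[-0.001, -0.178, 0.984], [-0.001, 0.984, 0.178], [-1.0, -0.0, -0.001]]
wrist_force: [0.7, 0.6, -0.2]
width: 24.3
```

Request:
{"name": "jog_arm", "arguments": {"moves": [[0,0,0,0,0.026],[0,0,0,0,0.026],[0,0,0,0,0.026],[0,0,0,0,0.026],[0,0,0,0,0.026]]}}

```text
time_s: 5.9
tcp_pos: [511.2, 63.7, 121.9]
tcp_rot: [[-0.0, -0.106, 0.994], [0.0, 0.994, 0.106], [-1.0, 0.0, -0.0]]
wrist_force: [-0.2, 0.8, -1.3]
width: 24.7
```

```bash
python3 - <<'E'
from h import *
x,y=tray(-48,90)
go(x,y,12,5.9)
p=cams.camera("wrist");save(p,"w2.png")
E
```

```text
t 5.9 tcp [511.2  63.7 121.9] jaw 6.06 down [-2.e-04  0.e+00 -1.e+00] w 24.7 F [-0.2  0.8 -1.3] j7 0.12 -> shift [0.1099 0.0002 0.0019] roll 0.0009
```

View pics/w2.png

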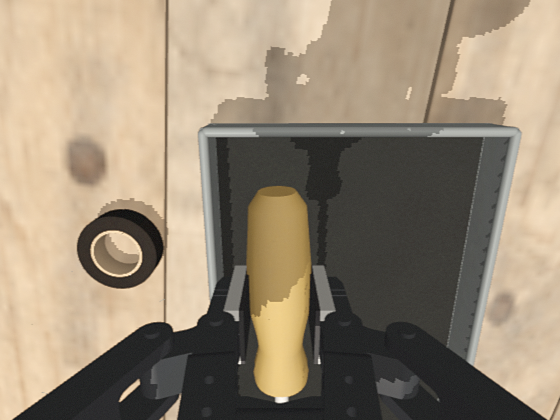

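The driver is held straight, parallel to the tray's long walls with its handle end inside. Lowering it.

Request:
{"name": "jog_arm", "arguments": {"moves": [[0,0.04,0,0.005,0],[0,0.07,0,0.005,0],[0,0.09,0,0.005,0],[0,0.1,0,0.005,0],[0,0.106,0,0.005,0],[0,0.11,0,0.005,0],[0,0.11,0,0.005,0],[0,0.11,0,0.005,0]]}}

```text
time_s: 6.75
tcp_pos: [516.5, 63.8, 12.6]
tcp_rot: [[0.001, -0.104, 0.995], [0.0, 0.995, 0.104], [-1.0, -0.0, 0.001]]
wrist_force: [0.1, 0.3, -1.3]
width: 24.5
```

Request:
{"name": "jog_arm", "arguments": {"moves": [[0.5,0,0,0,0],[0.5,0,0,0,0],[0.5,0,0,0,0],[0.5,0,0,0,0],[0.5,0,0,0,0],[0.5,0,0,0,0],[0.5,0,0,0,0]]}}

```text
time_s: 7.45
tcp_pos: [516.2, 63.8, 12.0]
tcp_rot: [[-0.0, -0.104, 0.995], [-0.0, 0.995, 0.104], [-1.0, -0.0, -0.0]]
wrist_force: [0.2, -0.5, 0.3]
width: 42.4
```

Request:
{"name": "jog_arm", "arguments": {"moves": [[0.5,-0.02,0,0,0],[0.5,-0.06,0,0,0],[0.5,-0.1,0,0,0],[0.5,-0.15,0,0,0],[1,-0.15,0,0,0]]}}

```text
time_s: 7.95
tcp_pos: [518.0, 63.9, 167.1]
tcp_rot: [[0.007, -0.103, 0.995], [0.001, 0.995, 0.103], [-1.0, 0.0, 0.007]]
wrist_force: [-0.8, 0.5, -1.7]
width: 55.9
```

```bash
python3 - <<'E'
from h import *
go(535,430,160,85)
p=cams.camera("top");save(p,"t2.png")
P=np.full((420,560,3),np.nan);m=p["range_z"]>0;P[m]=pts(p);X,Y,Z=P[...,0],P[...,1],P[...,2]
hsv=cv2.cvtColor(p["pixels"],cv2.COLOR_RGB2HSV);H,S=hsv[...,0].astype(int),hsv[...,1]
E
```

```text
t 7.95 tcp [518.   63.9 167.1] jaw 5.93 down [ 0.0073  0.001  -1.    ] w 55.9 F [-0.8  0.5 -1.7] j7 0.11 -> shift [0.0076 0.3624 0.0547] roll -0.4393
```

Request:
{"name": "jog_arm", "arguments": {"moves": [[1,0.002,0.046,0.007,-0.045],[1,0.002,0.09,0.014,-0.09],[1,0.002,0.136,0.021,-0.135],[1,0.002,0.18,0.028,-0.18],[1,0.002,0.226,0.034,-0.225],[1,0.002,0.27,0.04,-0.27],[1,0.002,0.316,0.048,-0.315],[1,0.002,0.362,0.056,-0.36]]}}

```text
time_s: 8.8
tcp_pos: [533.9, 431.2, 158.9]
tcp_rot: [[-0.001, -0.946, 0.325], [-0.001, 0.325, 0.946], [-1.0, 0.001, -0.001]]
wrist_force: [1.1, 0.2, -0.1]
width: 85.5
```

Request:
{"name": "jog_arm", "arguments": {"moves": [[1,0,0,0,-0.045],[1,0,0,0,-0.079],[1,0,0,0,-0.079],[1,0,0,0,-0.079],[1,0,0,0,-0.079]]}}

```text
time_s: 9.3
tcp_pos: [534.4, 429.4, 159.6]
tcp_rot: [[-0.0, -0.996, 0.091], [-0.0, 0.091, 0.996], [-1.0, 0.0, -0.0]]
wrist_force: [0.2, 0.5, 0.3]
width: 85.3
```

```bash
python3 - <<'E'
from h import *
go(535,430,3,85)
p=cams.camera("wrist");save(p,"w3.png")
P=np.full((420,560,3),np.nan);m=p["range_z"]>0;P[m]=pts(p);X,Y,Z=P[...,0],P[...,1],P[...,2]
M=(Z>6)&(Z<25)&(Y>385)&(Y<475)&(X>440)&(X<660)
for x in range(450,660,20):
    k=P[M];k=k[(k[:,0]>=x)&(k[:,0]<x+20)]
    if len(k)>5: print("  ",x+10,np.percentile(k[:,1],[1,99]).round(1),np.percentile(k[:,1],[1,99]).mean().round(1),k[:,2].max().round(1))
print([np.round(t,1) for t in cv2.minAreaRect(P[M][:,:2].astype(np.float32))])
E
```

```text
t 9.3 tcp [534.4 429.4 159.6] jaw 84.8 down [-4.e-04 -3.e-04 -1.e+00] w 85.3 F [0.2 0.5 0.3] j7 0.67 -> shift [ 0.1566 -0.0007  0.0007] roll -0.0011
   460 [417.  457.1] 437.0 15.9
   480 [412.9 457.8] 435.4 15.8
   500 [410.6 457.7] 434.2 15.8
   520 [410.6 454. ] 432.3 23.5
   540 [412.3 448.5] 430.4 15.6
   560 [417.2 436.1] 426.6 16.1
   580 [412.6 437.1] 424.9 16.2
   600 [411.7 434.5] 423.1 13.8
   620 [410.7 430.9] 420.8 13.3
   640 [410.4 428.5] 419.5 13.5
[array([549.7, 428.1]), array([ 47.4, 180.7]), np.float64(83.5)]
```

View pics/w3.png

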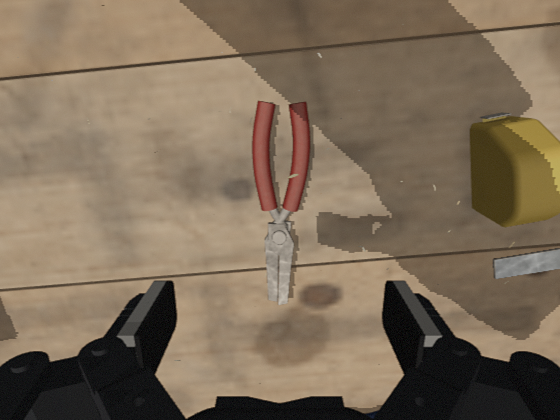

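The pliers are centred between the fingers at column 280, with handles at rows 100–215 and jaws to row 300.

Request:
{"name": "jog_arm", "arguments": {"moves": [[1,0.05,0.003,0.0,0.007],[1,0.1,0.003,0.0,0.007],[1,0.125,0.003,0.0,0.007],[1,0.145,0.003,0.0,0.007],[1,0.152,0.003,0.0,0.007],[1,0.156,0.003,0,0.007],[1,0.156,0.003,0,0.007],[1,0.156,0.003,0,0.007]], "grip_force": 60}}

```text
time_s: 10.15
tcp_pos: [531.8, 430.2, 5.1]
tcp_rot: [[0.001, -0.994, 0.11], [0.001, 0.11, 0.994], [-1.0, -0.001, 0.001]]
wrist_force: [-0.0, 0.3, 0.8]
width: 85.6
```

Request:
{"name": "jog_arm", "arguments": {"moves": [[0,0,0,0,0],[0,0,0,0,0],[0,0,0,0,0],[0,0,0,0,0],[0,0,0,0,0],[0,0,0,0,0],[0,0,0,0,0]]}}

```text
time_s: 10.85
tcp_pos: [531.5, 430.1, 4.8]
tcp_rot: [[0.0, -0.994, 0.11], [0.0, 0.11, 0.994], [-1.0, -0.0, 0.001]]
wrist_force: [-2.1, -1.7, 11.2]
width: 38.2
```

Request:
{"name": "jog_arm", "arguments": {"moves": [[0,-0.02,0,0,0],[0,-0.05,0,0,0],[0,-0.09,0,0,0],[0,-0.13,0,0,0],[0,-0.13,0,0,0],[0,-0.13,0,0,0]]}}

```text
time_s: 11.45
tcp_pos: [531.4, 429.9, 134.2]
tcp_rot: [[0.0, -0.994, 0.11], [0.0, 0.11, 0.994], [-1.0, -0.0, 0.0]]
wrist_force: [-0.1, -0.4, -3.3]
width: 38.4
```

```bash
python3 - <<'E'
from h import *
x,y=tray(46,59);print(x,y)
go(x,y,130,5.9)
E
```

```text
609.6915699169424 42.91592290212664
t 11.45 tcp [531.4 429.9 134.2] jaw 83.71 down [ 4.e-04  2.e-04 -1.e+00] w 38.4 F [-0.1 -0.4 -3.3] j7 0.65 -> shift [ 0.0042 -0.1202 -0.3761] roll 0.4323
```

Request:
{"name": "jog_arm", "arguments": {"moves": [[0,0,-0.013,-0.042,0.045],[0,0,-0.026,-0.084,0.09],[0,0,-0.04,-0.126,0.135],[0,0,-0.053,-0.168,0.18],[0,0,-0.067,-0.21,0.225],[0,0,-0.08,-0.252,0.27],[0,0,-0.094,-0.294,0.315],[0,0,-0.107,-0.335,0.36]]}}

```text
time_s: 12.25
tcp_pos: [600.5, 83.1, 132.6]
tcp_rot: [[-0.002, -0.318, 0.948], [-0.001, 0.948, 0.318], [-1.0, -0.0, -0.002]]
wrist_force: [1.0, 1.2, -2.5]
width: 38.2
```

```bash
python3 - <<'E'
from h import *
x,y=tray(46,59)
go(x,y,130,5.9)
E
```

```text
t 12.25 tcp [600.5  83.1 132.6] jaw 18.55 down [-2.1e-03 -8.0e-04 -1.0e+00] w 38.2 F [ 1.   1.2 -2.5] j7 0.24 -> shift [ 0.0026 -0.041  -0.0041] roll 0.0703
```

Request:
{"name": "jog_arm", "arguments": {"moves": [[0,0.003,-0.03,-0.004,0.04],[0,0.003,-0.041,-0.004,0.07],[0,0.003,-0.041,-0.004,0.07],[0,0.003,-0.041,-0.004,0.07],[0,0.003,-0.041,-0.004,0.07]]}}

```text
time_s: 12.75
tcp_pos: [610.1, 46.3, 130.5]
tcp_rot: [[-0.001, -0.113, 0.994], [0.0, 0.994, 0.113], [-1.0, 0.0, -0.001]]
wrist_force: [-0.4, 0.4, -2.8]
width: 38.0
```

```bash
python3 - <<'E'
from h import *
x,y=tray(46,59)
go(x,y,11.5,5.9)
p=cams.camera("wrist");save(p,"w4.png")
E
```

```text
t 12.75 tcp [610.1  46.3 130.5] jaw 6.5 down [-1.e-03  4.e-04 -1.e+00] w 38.0 F [-0.4  0.4 -2.8] j7 0.14 -> shift [ 0.119  -0.0034 -0.0007] roll 0.0034
```

View pics/w4.png

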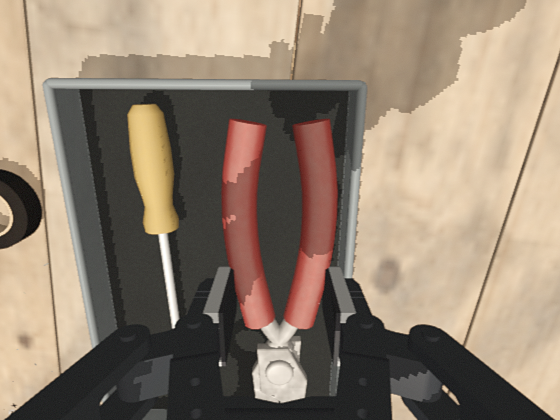

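Both tools are inside the tray outline and the driver lies flat. Lowering the pliers.

Request:
{"name": "jog_arm", "arguments": {"moves": [[0,0.04,-0.002,-0.002,0.003],[0,0.075,-0.002,-0.002,0.003],[0,0.095,-0.002,-0.002,0.003],[0,0.107,-0.002,-0.002,0.003],[0,0.114,-0.002,-0.002,0.003],[0,0.119,-0.002,-0.002,0.003],[0,0.119,-0.002,-0.002,0.003],[0,0.119,-0.002,-0.002,0.003]]}}

```text
time_s: 13.6
tcp_pos: [609.2, 42.9, 12.7]
tcp_rot: [[0.001, -0.101, 0.995], [0.0, 0.995, 0.101], [-1.0, -0.0, 0.001]]
wrist_force: [0.1, 0.5, -2.2]
width: 38.1
```

Request:
{"name": "jog_arm", "arguments": {"moves": [[0.62,0,0,0,0],[0.62,0,0,0,0],[0.62,0,0,0,0],[0.62,0,0,0,0],[0.62,0,0,0,0],[0.62,0,0,0,0],[0.62,0,0,0,0]]}}

```text
time_s: 14.3
tcp_pos: [608.8, 42.9, 12.0]
tcp_rot: [[-0.0, -0.1, 0.995], [-0.0, 0.995, 0.1], [-1.0, -0.0, -0.0]]
wrist_force: [-1.0, 0.1, -0.2]
width: 52.9
```

Request:
{"name": "jog_arm", "arguments": {"moves": [[0.62,-0.02,0,0,0],[0.62,-0.06,0,0,0],[0.62,-0.1,0,0,0],[0.62,-0.15,0,0,0],[0.62,-0.2,0,0,0],[0.62,-0.25,0,0,0],[0.62,-0.25,0,0,0],[0.62,-0.25,0,0,0]]}}

```text
time_s: 15.1
tcp_pos: [608.9, 42.9, 262.7]
tcp_rot: [[0.001, -0.1, 0.995], [0.0, 0.995, 0.1], [-1.0, 0.0, 0.001]]
wrist_force: [0.6, 0.5, -0.7]
width: 52.7
```

```bash
python3 - <<'E'
from h import *
go(566,-317,262,5.9)
a=cams.camera("scene");p=cams.camera("wrist");b=cams.camera("top");save(a,"s2.png");save(p,"w5.png");save(b,"t3.png")
for nm,q in(("scene",a),("wrist",p),("top",b)):
  P=pts(q)
  for n,lo,hi in(("collar z85-104",85,104),("rim z32-44",32,44)):
    k=P[(P[:,2]>lo)&(P[:,2]<hi)&(P[:,0]>440)&(P[:,0]<710)&(P[:,1]>-172)&(P[:,1]<150)]
    if len(k)>9: print(nm,n,len(k),[np.round(t,1) for t in cv2.minAreaRect(k[:,:2].astype(np.float32))])
  v=P[(P[:,0]>330)&(P[:,0]<540)&(P[:,1]>-450)&(P[:,1]<-200)&(P[:,2]>60)]
  if len(v): print(nm,"vise",np.percentile(v,[1,99],axis=0).round())
im=np.hstack([cv2.resize(cv2.imread("pics/s2.png")[170:280,200:400],(400,220)),cv2.resize(cv2.imread("pics/w5.png"),(390,292))[:220]])
im2=cv2.imread("pics/t3.png")[140:290,150:430];im2=cv2.resize(im2,(700,375))
im2=cv2.copyMakeBorder(im2,0,0,0,90,0);cv2.imwrite("pics/v2.png",np.vstack([im,im2]))
E
```

```text
t 15.1 tcp [608.9  42.9 262.7] jaw 5.76 down [ 1.4e-03  2.0e-04 -1.0e+00] w 52.7 F [ 0.6  0.5 -0.7] j7 0.1 -> shift [ 0.0006 -0.3538 -0.0788] roll -0.0008
scene collar z85-104 199 [array([ 585.8, -137.1]), array([44.5, 72.8]), np.float64(23.2)]
scene rim z32-44 657 [array([569.6, -18.7]), array([208.5, 303.5]), np.float64(5.6)]
scene vise [[ 331. -449.   65.]
 [ 538. -300.  153.]]
wrist collar z85-104 1595 [array([ 579.6, -136.1]), array([72., 43.]), np.float64(85.9)]
wrist rim z32-44 5182 [array([569.6, -21.1]), array([201.5, 302.3]), np.float64(6.1)]
top collar z85-104 102 [array([ 579.8, -137.5]), array([67.2, 43.2]), np.float64(79.3)]
top rim z32-44 142 [array([570.7, -23.1]), array([201.4, 300.1]), np.float64(6.2)]
top vise [[ 331. -449.   64.]
 [ 537. -307.  153.]]
```

View pics/v2.png

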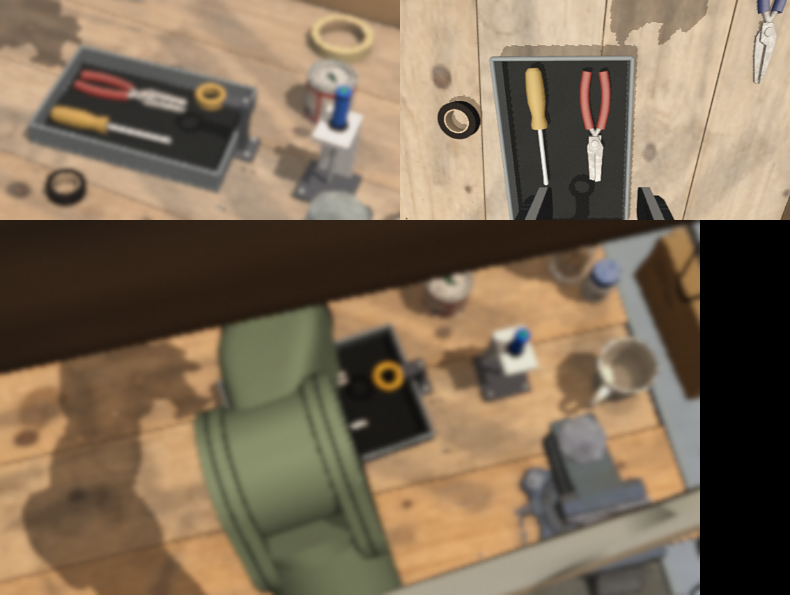

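Both tools lie flat in the tray, let go; the collar is free and the wand stands in its holder. Checking vise clearance near the stand and locating the wand from the wrist camera.

```bash
python3 - <<'E'
from h import *
a=cams.camera("scene");P=pts(a)
v=P[(P[:,0]>330)&(P[:,0]<640)&(P[:,1]>-450)&(P[:,1]<-230)&(P[:,2]>100)]
for x in range(330,640,20):
  k=v[(v[:,0]>=x)&(v[:,0]<x+20)]
  if len(k): print(x,k[:,1].min().round(),k[:,1].max().round(),np.percentile(k[:,2],98).round(),len(k))
go(566,-317,262,5.9)
E
```

```text
330 -431.0 -319.0 155.0 132
350 -407.0 -333.0 145.0 159
370 -407.0 -334.0 144.0 212
390 -407.0 -333.0 145.0 206
410 -407.0 -336.0 146.0 171
430 -406.0 -336.0 145.0 70
510 -333.0 -319.0 129.0 2
530 -343.0 -292.0 130.0 119
550 -342.0 -292.0 192.0 246
570 -342.0 -292.0 192.0 59
590 -342.0 -292.0 129.0 42
t 15.3 tcp [608.4  42.9 260.9] jaw 5.76 down [-1.9e-03 -2.0e-04 -1.0e+00] w 53.0 F [0.1 0.5 0.3] j7 0.1 -> shift [-0.0009 -0.3538 -0.0783] roll -0.0008
```

Request:
{"name": "jog_arm", "arguments": {"moves": [[0.62,0,-0.045,-0.01,0],[0.62,0,-0.09,-0.02,0],[0.62,0,-0.135,-0.03,0],[0.62,0,-0.18,-0.04,0],[0.62,0,-0.225,-0.05,0],[0.62,0,-0.26,-0.06,0],[0.62,0,-0.28,-0.07,0],[0.62,0,-0.28,-0.07,0]]}}

```text
time_s: 16.1
tcp_pos: [565.6, -246.2, 261.2]
tcp_rot: [[-0.002, -0.096, 0.995], [-0.001, 0.995, 0.096], [-1.0, -0.001, -0.002]]
wrist_force: [-0.3, 0.9, 0.0]
width: 53.1
```

Request:
{"name": "jog_arm", "arguments": {"moves": [[0.62,0,0,0,0],[0.62,0,0,0,0],[0.62,0,0,0,0]]}}

```text
time_s: 16.4
tcp_pos: [567.6, -241.7, 261.8]
tcp_rot: [[-0.0, -0.102, 0.995], [0.0, 0.995, 0.102], [-1.0, 0.0, -0.0]]
wrist_force: [0.0, 0.4, 0.1]
width: 52.9
```

```bash
python3 - <<'E'
from h import *
go(566,-317,262,5.9)
p=cams.camera("wrist");P=pts(p)
print(np.round(p["eye"],1))
for d in models.masks_of(p,"wand_handle")[:2]: print(d["confidence"],d["bbox"])
k=P[(P[:,2]>88)&(P[:,2]<102)&(P[:,0]>500)&(P[:,0]<650)&(P[:,1]>-190)&(P[:,1]<-80)];
if len(k): print("collar",len(k),[np.round(t,1) for t in cv2.minAreaRect(k[:,:2].astype(np.float32))])
k=P[(P[:,2]>180)&(P[:,2]<200)&(abs(P[:,0]-566)<30)&(abs(P[:,1]+317)<30)]
if len(k): print("wandtop",len(k),k.mean(0))
save(p,"w6.png")
E
```

```text
t 16.4 tcp [ 567.6 -241.7  261.8] jaw 5.85 down [-2.e-04  3.e-04 -1.e+00] w 52.9 F [0.  0.4 0.1] j7 0.55 -> shift [-0.0002 -0.0748 -0.0093] roll -0.0003
[ 558.5 -160.9  404.4]
0.81 [256.0, 232.7, 290.6, 338.3]
collar 2987 [array([ 582.5, -142.6]), array([42.6, 82.5]), np.float64(5.8)]
wandtop 802 [ 567.62503635 -314.50829425  188.00644281]
```

```bash
python3 - <<'E'
from h import *
p=cams.camera("wrist")
P=np.full((420,560,3),np.nan);m=p["range_z"]>0;P[m]=pts(p);X,Y,Z=P[...,0],P[...,1],P[...,2]
k=P[(abs(X-566)<25)&(abs(Y+317)<25)&(Z>150)]
print("zmax pct",np.percentile(k[:,2],[50,80,95,99]).round(1))
zt=np.percentile(k[:,2],97);t=k[k[:,2]>zt-2.5];print("top",len(t),t.mean(0),cv2.minEnclosingCircle(t[:,:2].astype(np.float32)))
pl=P[(abs(X-566)<60)&(abs(Y+317)<40)&(Z>118)&(Z<130)];print("plate",[np.round(a,1) for a in cv2.minAreaRect(pl[:,:2].astype(np.float32))],np.median(pl[:,2]))
hsv=cv2.cvtColor(p["pixels"],cv2.COLOR_RGB2HSV);H,S=hsv[...,0].astype(int),hsv[...,1]
c=(Z>90)&(Z<102)&(H>12)&(H<35)&(S>90)&(abs(X-580)<40)&(abs(Y+123)<40)
q=P[c];print("collar",len(q),np.median(q[:,2]),cv2.minEnclosingCircle(q[:,:2].astype(np.float32)),[np.round(a,1) for a in cv2.minAreaRect(q[:,:2].astype(np.float32))])
E
```

```text
zmax pct [185.2 189.1 190.4 191. ]
top 540 [ 567.70491803 -316.47056181  189.33224958] ((567.9828491210938, -316.5611267089844), 10.991303443908691)
plate [array([ 567. , -317.2]), array([70.2, 51.4]), np.float64(0.4)] 125.03932754324876
collar 1605 95.6363855965239 ((580.360107421875, -122.9565200805664), 21.940109252929688) [array([ 580.5, -123.1]), array([43. , 43.1]), np.float64(80.4)]
```

View pics/w6.png

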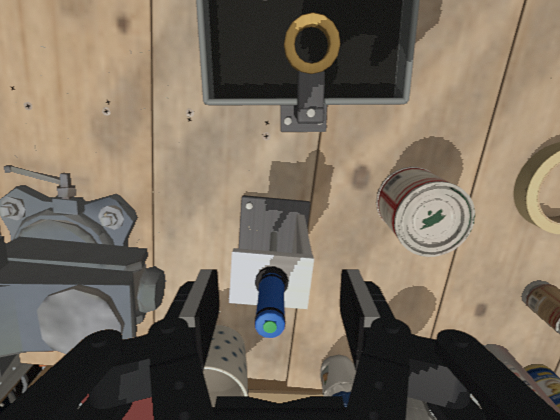

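The wrist view shows the collar at (312,42), the wand top at (268,322) and clear space around the wand. Vise, tin and mug are all clear.

```bash
python3 - <<'E'
from h import *
go(567.8,-316.8,142,5.9)
E
```

```text
t 16.55 tcp [ 567.4 -242.2  262. ] jaw 5.8 down [-1.e-04 -0.e+00 -1.e+00] w 52.8 F [ 0.4 -0.7  0.4] j7 0.55 -> shift [ 0.12   -0.0743 -0.0072] roll -0.0005
```

Request:
{"name": "jog_arm", "arguments": {"moves": [[0.62,0,-0.03,-0.003,0],[0.62,0,-0.055,-0.005,0],[0.62,0,-0.07,-0.007,0],[0.62,0,-0.0743,-0.0072,0],[0.62,0,-0.0743,-0.0072,0],[0.62,0,-0.0743,-0.0072,0],[0.62,0.02,-0.0743,-0.0072,0],[0.62,0.04,-0.0743,-0.0072,0]]}}

```text
time_s: 17.35
tcp_pos: [568.1, -316.3, 222.0]
tcp_rot: [[0.001, -0.102, 0.995], [-0.0, 0.995, 0.102], [-1.0, -0.0, 0.001]]
wrist_force: [0.3, 0.2, -1.0]
width: 52.7
```

```bash
python3 - <<'E'
from h import *
go(567.8,-316.8,142,5.9)
E
```

```text
t 17.35 tcp [ 568.1 -316.3  222. ] jaw 5.84 down [ 1.2e-03 -2.0e-04 -1.0e+00] w 52.7 F [ 0.3  0.2 -1. ] j7 0.65 -> shift [ 0.08   -0.0005 -0.0004] roll -0.0004
```

Request:
{"name": "jog_arm", "arguments": {"moves": [[0.62,0.03,0,0,0],[0.62,0.055,0,0,0],[0.62,0.07,0,0,0],[0.62,0.08,0,0,0],[0.62,0.08,0,0,0],[0.62,0.08,0,0,0],[0.62,0.08,0,0,0]]}}

```text
time_s: 18.05
tcp_pos: [567.9, -317.4, 143.0]
tcp_rot: [[0.001, -0.101, 0.995], [-0.001, 0.995, 0.101], [-1.0, -0.001, 0.001]]
wrist_force: [0.6, -0.2, 0.3]
width: 52.8
```

Request:
{"name": "jog_arm", "arguments": {"moves": [[0,0,0,0,0],[0,0,0,0,0],[0,0,0,0,0],[0,0,0,0,0],[0,0,0,0,0],[0,0,0,0,0],[0,0,0,0,0],[0,0,0,0,0]], "grip_force": 60}}

```text
time_s: 18.85
tcp_pos: [567.8, -317.4, 142.5]
tcp_rot: [[0.001, -0.1, 0.995], [-0.0, 0.995, 0.1], [-1.0, -0.0, 0.001]]
wrist_force: [-1.1, 1.1, 6.2]
width: 20.5
```

```bash
python3 - <<'E'
from h import *
go(567.8,-316.8,142,5.9)
E
```

```text
t 18.85 tcp [ 567.8 -317.4  142.5] jaw 5.77 down [ 7.e-04 -3.e-04 -1.e+00] w 20.5 F [-1.1  1.1  6.2] j7 0.67 -> shift [0.0005 0.0006 0.0001] roll -0.0007
```

Request:
{"name": "jog_arm", "arguments": {"moves": [[0,-0.01,0,0,0],[0,-0.03,0,0,0],[0,-0.055,0,0,0],[0,-0.08,0,0,0],[0,-0.105,0,0,0],[0,-0.13,0,0,0],[0,-0.145,0,0,0],[0,-0.15,0,0,0]]}}

```text
time_s: 19.65
tcp_pos: [567.7, -317.6, 294.0]
tcp_rot: [[0.002, -0.1, 0.995], [-0.001, 0.995, 0.1], [-1.0, -0.001, 0.002]]
wrist_force: [0.4, 0.2, -1.7]
width: 20.8
```

```bash
python3 - <<'E'
from h import *
go(580.4,-123.6,292,5.9)
E
```

```text
t 19.65 tcp [ 567.7 -317.6  294. ] jaw 5.76 down [ 0.0018 -0.0012 -1.    ] w 20.8 F [ 0.4  0.2 -1.7] j7 0.64 -> shift [0.0018 0.1917 0.0321] roll -0.0008
```

Request:
{"name": "jog_arm", "arguments": {"moves": [[0,0,0.02,0.003,0],[0,0,0.05,0.008,0],[0,0,0.08,0.013,0],[0,0,0.11,0.018,0],[0,0,0.14,0.023,0],[0,0,0.17,0.028,0],[0,0,0.187,0.031,0],[0,0,0.192,0.032,0]]}}

```text
time_s: 20.45
tcp_pos: [580.1, -121.0, 291.7]
tcp_rot: [[-0.001, -0.103, 0.995], [0.001, 0.995, 0.103], [-1.0, 0.001, -0.001]]
wrist_force: [0.0, 0.2, -1.8]
width: 20.9
```

Request:
{"name": "jog_arm", "arguments": {"moves": [[0,0,0,0,0],[0,0,0,0,0],[0,0,0,0,0],[0,0,0,0,0],[0,0,0,0,0]]}}

```text
time_s: 20.95
tcp_pos: [580.0, -123.6, 292.0]
tcp_rot: [[-0.0, -0.1, 0.995], [-0.0, 0.995, 0.1], [-1.0, -0.0, -0.0]]
wrist_force: [-0.9, -0.0, -2.8]
width: 20.2
```

```bash
python3 - <<'E'
from h import *
go(580.4,-123.6,235,5.9)
p=cams.camera("wrist");a=cams.camera("scene");b=cams.camera("top")
save(p,"w7.png");save(a,"s3.png");save(b,"t4.png")
im=cv2.imread("pics/s3.png")[150:290,240:400];
cv2.imwrite("pics/v3.png",np.hstack([cv2.resize(cv2.imread("pics/w7.png"),(480,360)),cv2.resize(im,(320,280))[:280] if 0 else cv2.copyMakeBorder(cv2.resize(im,(320,280)),0,80,0,0,0)]))
for q,n in((p,"wrist"),(a,"scene"),(b,"top")):
  P=pts(q);k=P[(abs(P[:,0]-580)<14)&(abs(P[:,1]+123)<14)&(P[:,2]>135)&(P[:,2]<272)]
  for lo in(140,180,220,250):
    s=k[(k[:,2]>=lo)&(k[:,2]<lo+40)]
    if len(s)>3: print(n,lo,len(s),np.median(s,0).round(1))
  print(n,np.round(q["eye"]), "zmin", k[:,2].min().round(1) if len(k) else None)
E
```

```text
t 20.95 tcp [ 580.  -123.6  292. ] jaw 5.73 down [-1.e-04 -2.e-04 -1.e+00] w 20.2 F [-0.9 -0.  -2.8] j7 0.36 -> shift [ 0.057  -0.      0.0004] roll -0.0009
wrist 140 53 [ 579.4 -120.2  173. ]
wrist 180 203 [ 579.3 -120.3  201.7]
wrist 220 220 [ 579.2 -120.2  235.3]
wrist [571. -43. 434.] zmin 165.4
scene 140 9 [ 580.4 -121.8  171. ]
scene 180 32 [ 578.7 -124.   200.5]
scene 220 34 [ 578.  -123.4  240.1]
scene 250 13 [ 578.  -123.5  259.2]
scene [-439. -531. 1085.] zmin 167.1
top [ 159.   70. 1504.] zmin None
```

View pics/v3.png

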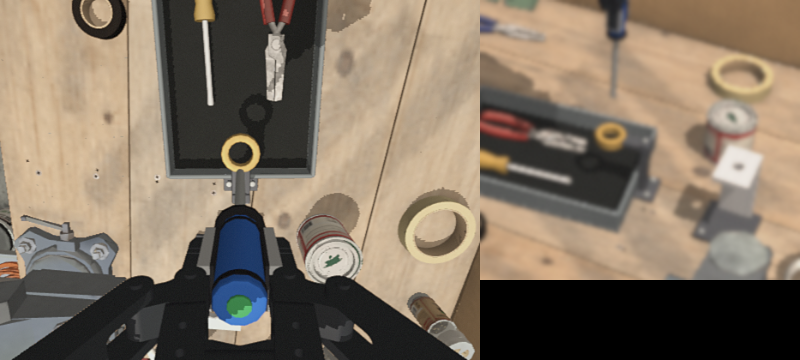

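The wand hangs upright in the fingers above the collar, which shows in the wrist view at about (240,152). The tools are undisturbed. I compare wand and collar in the same wrist camera.

```bash
python3 - <<'E'
from h import *
p=cams.camera("wrist")
P=np.full((420,560,3),np.nan);m=p["range_z"]>0;P[m]=pts(p);X,Y,Z=P[...,0],P[...,1],P[...,2]
hsv=cv2.cvtColor(p["pixels"],cv2.COLOR_RGB2HSV);H,S=hsv[...,0].astype(int),hsv[...,1]
c=(Z>90)&(Z<102)&(H>12)&(H<35)&(S>90)&(abs(X-580)<40)&(abs(Y+123)<40)
q=P[c];print("collar",len(q),cv2.minEnclosingCircle(q[:,:2].astype(np.float32)),[np.round(a,1) for a in cv2.minAreaRect(q[:,:2].astype(np.float32))])
r=(Z>160)&(Z<270)&(abs(X-580)<15)&(abs(Y+123)<15);k=P[r]
for lo in range(160,270,15):
  s=k[(k[:,2]>=lo)&(k[:,2]<lo+15)]
  if len(s): print(lo,len(s),"x",np.percentile(s[:,0],[2,98]).round(1),np.percentile(s[:,0],[2,98]).mean().round(2),"y max",np.percentile(s[:,1],98).round(2))
print(k[:,2].min())
E
```

```text
collar 957 ((580.1431884765625, -123.3655014038086), 22.415756225585938) [array([ 580.4, -122.8]), array([43., 43.]), np.float64(17.9)]
160 34 x [576.5 583.5] 579.99 y max -119.15
175 62 x [576.  583.3] 579.64 y max -119.06
190 73 x [576.1 583. ] 579.56 y max -119.08
205 88 x [576.2 583.5] 579.87 y max -119.12
220 107 x [575.8 583.3] 579.56 y max -119.08
235 112 x [576. 583.] 579.46 y max -119.05
165.70215724914027
```

Request:
{"name": "jog_arm", "arguments": {"moves": [[0,0.005,0,0.0005,0],[0,0.015,0,0.0005,0],[0,0.025,0,0.0005,0],[0,0.035,0,0.0005,0],[0,0.045,0,0.0005,0],[0,0.05,0,0.0005,0],[0,0.05,0,0.0005,0],[0,0.05,0,0.0005,0]]}}

```text
time_s: 21.95
tcp_pos: [580.7, -123.1, 242.2]
tcp_rot: [[0.0, -0.1, 0.995], [-0.0, 0.995, 0.1], [-1.0, -0.0, 0.0]]
wrist_force: [-0.1, -0.3, -1.1]
width: 20.8
```

```bash
cat > chk.py <<'E'
from h import *
go(580.6,-123.6,149,5.9)
p=cams.camera("wrist")
P=np.full((420,560,3),np.nan);m=p["range_z"]>0;P[m]=pts(p);X,Y,Z=P[...,0],P[...,1],P[...,2]
hsv=cv2.cvtColor(p["pixels"],cv2.COLOR_RGB2HSV);H,S=hsv[...,0].astype(int),hsv[...,1]
c=(Z>90)&(Z<102)&(H>12)&(H<35)&(S>90)&(abs(X-580)<40)&(abs(Y+123)<40)
q=P[c];print("collar",len(q),cv2.minEnclosingCircle(q[:,:2].astype(np.float32)) if len(q) else "")
k=P[(Z>104)&(Z<165)&(abs(X-580)<12)&(abs(Y+123)<12)]
for lo in range(104,165,12):
  s=k[(k[:,2]>=lo)&(k[:,2]<lo+12)]
  if len(s)>5: print(lo,len(s),"x",np.percentile(s[:,0],[2,98]).mean().round(2),"ymax",np.percentile(s[:,1],98).round(2),"zmin",s[:,2].min().round(1))
E
python3 chk.py
```

```text
t 21.95 tcp [ 580.7 -123.1  242.2] jaw 5.76 down [ 3.e-04 -2.e-04 -1.e+00] w 20.8 F [-0.1 -0.3 -1.1] j7 0.37 -> shift [ 0.0932 -0.0004 -0.0002] roll -0.0008
collar 1204 ((580.5274047851562, -123.0809326171875), 22.161348342895508)
116 45 x 580.65 ymax -119.18 zmin 116.9
128 50 x 580.3 ymax -119.01 zmin 128.6
140 57 x 580.23 ymax -119.03 zmin 140.1
152 68 x 580.51 ymax -119.05 zmin 152.1
164 6 x 579.74 ymax -119.0 zmin 164.0
```

Centred within about 0.5 mm, with the tip at ~115 mm. Descending through the collar.

Request:
{"name": "jog_arm", "arguments": {"moves": [[0,0.005,0,0,0],[0,0.015,0,0,0],[0,0.025,0,0,0],[0,0.035,0,0,0],[0,0.045,0,0,0],[0,0.05,0,0,0],[0,0.05,0,0,0],[0,0.05,0,0,0]]}}

```text
time_s: 22.8
tcp_pos: [580.7, -123.1, 192.2]
tcp_rot: [[0.0, -0.1, 0.995], [-0.0, 0.995, 0.1], [-1.0, -0.0, 0.0]]
wrist_force: [-0.4, 0.9, -1.5]
width: 21.0
```

```bash
python3 chk.py
```

```text
t 22.8 tcp [ 580.7 -123.1  192.2] jaw 5.76 down [ 2.e-04 -2.e-04 -1.e+00] w 21.0 F [-0.4  0.9 -1.5] j7 0.38 -> shift [ 0.0432 -0.0004 -0.0002] roll -0.0008
collar 1665 ((580.1678466796875, -122.77169036865234), 22.077062606811523)
104 68 x 580.49 ymax -119.04 zmin 104.1
116 80 x 580.22 ymax -119.01 zmin 116.4
128 94 x 580.18 ymax -118.93 zmin 128.2
140 70 x 580.1 ymax -118.93 zmin 140.0
```

Request:
{"name": "jog_arm", "arguments": {"moves": [[0,0.005,0,0,0],[0,0.015,0,0,0],[0,0.025,0,0,0],[0,0.034,0,0,0],[0,0.04,0,0,0],[0,0.043,0,0,0],[0,0.043,0,0,0],[0,0.043,0,0,0]]}}

```text
time_s: 23.65
tcp_pos: [580.7, -123.1, 149.2]
tcp_rot: [[0.0, -0.1, 0.995], [-0.0, 0.995, 0.1], [-1.0, -0.0, 0.0]]
wrist_force: [-0.2, 0.4, -0.6]
width: 20.6
```

Request:
{"name": "jog_arm", "arguments": {"moves": [[0,0,0,0,0],[0,0,0,0,0],[0,0,0,0,0],[0,0,0,0,0]]}}

```text
time_s: 24.05
tcp_pos: [580.6, -123.1, 149.1]
tcp_rot: [[0.0, -0.1, 0.995], [-0.0, 0.995, 0.1], [-1.0, -0.0, 0.0]]
wrist_force: [0.6, -0.8, -0.9]
width: 20.5
```

```bash
cat >> chk.py <<'E'
save(p,"w8.png")
a=cams.camera("scene");save(a,"s4.png")
Q=pts(a);s=Q[(abs(Q[:,0]-580)<14)&(abs(Q[:,1]+123)<14)&(Q[:,2]>140)&(Q[:,2]<215)];print("scene handle",np.percentile(s[:,2],[1,99]))
f=Z[(abs(X-580)<18)&(abs(Y+123)<18)&(Z<180)];print("flange-ish z hist",np.histogram(f,bins=range(90,185,5)))
cv2.imwrite("pics/v4.png",np.hstack([cv2.resize(cv2.imread("pics/w8.png"),(480,360)),cv2.copyMakeBorder(cv2.resize(cv2.imread("pics/s4.png")[150:290,240:400],(320,280)),0,80,0,0,0)]))
E
python3 chk.py
```

```text
t 24.05 tcp [ 580.6 -123.1  149.1] jaw 5.77 down [ 1.e-04 -1.e-04 -1.e+00] w 20.5 F [ 0.6 -0.8 -0.9] j7 0.39 -> shift [ 0.0001 -0.0005 -0.0001] roll -0.0007
collar 1785 ((580.3858642578125, -122.40911102294922), 21.78689193725586)
104 14 x 580.39 ymax -119.0 zmin 104.4
128 542 x 579.94 ymax -111.12 zmin 131.8
140 593 x 579.42 ymax -111.9 zmin 140.2
152 776 x 579.7 ymax -111.17 zmin 152.0
164 69 x 579.64 ymax -111.1 zmin 164.0
scene handle [141.20004581 205.2928814 ]
flange-ish z hist (array([ 240, 1005,   39,    8,    0,    0,    0,    0,  254,  588,  254,
        235,  335,  494,  541,  606,  648,  734]), array([ 90,  95, 100, 105, 110, 115, 120, 125, 130, 135, 140, 145, 150,
       155, 160, 165, 170, 175, 180]))
```

View pics/v4.png

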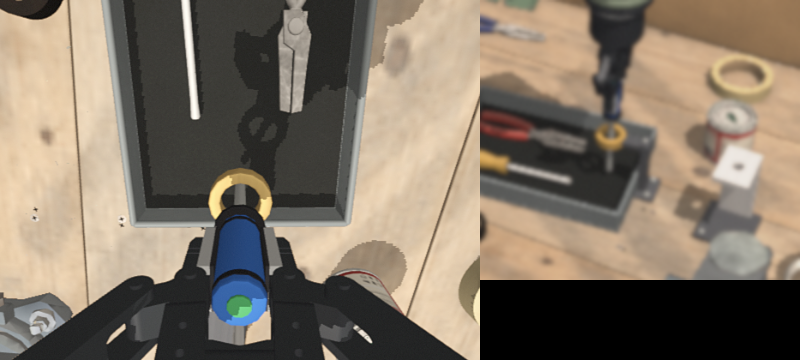

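The rod hangs centred in the collar. The flange underside is at about 132 mm, so the tip is about 16 mm above the tray floor. The driver and pliers are clear of it, so I am handing in.

```bash
python3 -c "
from h import *
print(manip.close_job()); st()"
```

```text
the job is handed in; nothing more can be done
None
the job is handed in; nothing more can be done
```

I laid the screwdriver and the pliers flat in the tray and let go of them. I then took the wand out of its stand, lowered it through the collar, and handed the job in at about 24 s while still holding it there. The hand-in reported no verdict.

- **Wand:** the last wrist-camera measurements put the rod within about 1 mm of the collar's axis. It was upright and still, with its tip about 16 mm above the tray floor. The wrist force was about 1 N, which is just the wand's weight.
- **Tools:** both tools lay flat in the tray and clear of the wand in the last pictures. I judged this by eye; I did not measure their tilt.
- **Bystanders:** I never touched the mug, tin or tape. I did not measure their positions again at the end.
- **Disagreements:** the camera estimates of the screwdriver's handle differed by 4–5 mm (scene and top against wrist). The wand's x differed by about 2 mm between the scene and wrist cameras. I went by the wrist camera, comparing wand and collar in the same picture. No check failed.

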